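# Check the block heater lid, then hold it at the airing mark

### The arm

A 6-joint arm with a two-finger parallel gripper is mounted at the origin on the work surface. World frame = base frame: x ahead of the robot, y to its left, z up, the work surface at z = 0. Lengths are in mm, angles in rad, forces in N, time in s.
With the tool pointing down it reaches from about 400 to 825 mm from the base axis. Payload 7 kg.
Tool frame: the origin (TCP) lies midway between the tips of the shut fingers; the grasp point (between the pads) lies 19 mm behind it; z points along the fingers, y is the line along which they close (so a half turn about z gives the same grasp; the last joint's range is limited). The gripper opens to 85 mm and grips with 20 to 120 N. Pads are 22 mm wide; open, the fingers measure 114 mm over their backs; the gripper's body (76 mm by 85 mm) begins 54 mm behind the grasp point. The pads swing forward as they close: fully open they stand 13 mm farther back than shut.
Start: joints at [1.632, 0.359, 0.012, 0, -1.224, -0.288], TCP at [151.792, 657.689, 231.302] pointing down, gripper open.
Joint ranges: [-3.07, 3.07], [-1.43, 2.12], [-1.02, 1.25], [-3.03, 1.67], [-3.05, -0], [-3.03, 3.03]. Speed limits (rad/s): [2.39, 2.39, 3.01, 3.14, 3.14, 3.14].

### API

Orientations are given as [roll, pitch, yaw] about the fixed x, y, z axes, in that order (R = Rz(yaw) Ry(pitch) Rx(roll)).
In Python, from workcell import bot, claw, eyes, readout gives the robot as it stands. The module is installed in compiled form; this text tells all that it offers. Calls block until the motion is done:
- bot.movep(position, orientation): joint-space move of the TCP to a pose.
- bot.servo_line(position, frame=None, vel=150, max_force=None): straight line of the TCP; frame=None keeps the orientation; vel is the mean speed in mm/s. With max_force (N) it stops when the force on the tool has changed by that much, and returns True; else False.
- bot.goto_joints(angles): joint-space move.
- claw.release() and claw.grab(newtons=None): open the fingers fully, or close them until they stop; newtons is the grip in N (None keeps the last).
- bot.pause(seconds).
- bot.ik(position, orientation): joint angles nearest the present ones, or None.
- eyes.snapshot(name): name is "side" or "top"; returns a dict with "pixels" (480x640x3 uint8, red, green, blue), "fx", "fy", "cx", "cy" (pixels), "extrinsics" (4x4, takes a point from camera to world coordinates). Camera axes: x right, y down, z forward; pixel columns grow to the right and rows downward; lengths in mm; the calibration is good to about 2 mm. A picture is of the moment at which its call begins. There is no depth.
A pose or a line that the arm cannot do raises bot.Unreachable and nothing moves.
- bot.job_done(): hands the job in; it is judged then, once.
Readings, each from a call of its own:
- readout.current_time_s(): time.
- readout.current_joint_positions(): joint angles.
- readout.current_dq(): joint speeds.
- readout.current_joint_torque(): joint torques, N m.
- readout.current_ee_pos(): TCP position.
- readout.current_orientation(): TCP orientation.
- readout.current_wrist_force(): force on the tool from outside, world axes, zero at the start.
- readout.current_torque(): the same for the moment, N m.
- readout.current_grip_width(): finger opening in mm.
- readout.current_finger_force(): force on a finger pad.
Only numpy, scipy, OpenCV 4.12 (cv2) and the standard library are available. Lean on these libraries where they do the work, as an engineer would, in place of code of your own. Each camera call takes 0.05 s, during which the arm holds its last target. There are 200 camera calls.

### The job

Air the block heater: first pick up the yellow infrared thermometer, aim its window at the middle of the round black spot on the sloping front of the closed lid from about a hand's breadth away, hold it steady there for at least one second to take the reading, and lay it down again on the bench as and where you found it. Then lift the lid by its front bar handle, against its spring, until the red-headed guide pin stands level with the orange clip on the curved guide, without swinging it past the clip. Finish while still holding the lid by the handle at that mark, since it snaps shut if let go; leave the clip where it is set and the tube rack, dishes and notebook where they are.

Things in the scene. Friction and masses are not known exactly. Their poses are not given: they have to be found in the camera images.
- thermometer_barrel (a point): Yellow infrared pistol thermometer (180 g) lying on its side. Point to grasp, in the yellow barrel's front part, 19 mm above the bench as it lies; x along the barrel to the window, y to the pistol grip's side, z up. Barrel 40 mm wide (y), 38 high, from 90 mm behind to 35 ahead, then a black nozzle to 55 ahead. Black grip 50 to 105 mm behind, 105 mm out to +y; trigger 45 mm behind.
- thermometer_window (a point): Centre of the thermometer's round measuring window at the nozzle's front, 56 mm ahead of thermometer_barrel along x; its x axis is the line of sight. It reads when the black spot is 50 to 200 mm ahead, the line of sight falls within the spot and is at most 50 degrees off square to it; a level barrel is fine. Any side of it may be up.
- black_spot (a point): Centre of the matt black spot (38 mm diameter) on the lid's front face, which leans back 30 degrees from upright; 100 mm to the right (-y) of the handle's middle, 126 mm above the bench when closed. Its x axis goes squarely into the sloping face (away from the robot and 30 degrees down), y to the left along the hinge. Level sight along the heater's +x meets it 30 degrees off square.
- lid_handle (a point): Middle of the lid's black bar handle, 126 mm above the bench when closed: round bar 12 mm thick, 110 long along y, on posts 49 mm either side, 40 mm in front of the lid's lower front edge (34 mm gap, more above, open below). x points into the lid, y along the bar. Lid top 22 mm higher than the bar. Fingers closing along x: open only about 40 mm first. The bar turns in upright fingers.
- lid (a joint): Lid angle in rad: 0 closed, grows as the front is lifted, limit 1.0. The lid (about 600 g, ivory shell 212 x 270 x 44 mm) has a spring hinge that pulls it shut from any angle: it takes about 6 to 11 N upward at the handle.
- clip (a joint): Angle in rad at which the orange clip is set on the curved guide, about the same hinge and counted as joint lid: the guide pin is level with the clip's middle when joint lid equals joint clip. Between 0.3 and 0.65; stiff, not to be moved.
- guide_pin (a point): Outer end of the lid's red-headed guide pin, on the lid's left side (+y), 153 mm from the hinge axis; it travels up in the slot of the curved steel guide as the lid opens.
- clip_mark (a point): Point in the guide's slot beside the middle of the orange clip (18 mm wide along the arc), 153 mm from the hinge axis, 158 mm left of the heater's middle: the guide pin must come here. x points to the hinge, z up along the arc.
- heater: Ivory dry-block heater, 220 mm deep (x), 280 wide (y), base 98 high, fixed. Origin under its centre; x points away from the robot, keys and display face the robot. The lid's hinge axis runs along y, 102 mm behind (+x) the origin and 110 mm above the bench; from that axis the closed handle lies 252 mm towards -x and 16 mm up, and turns with the lid.
- tube_rack: Blue microtube rack, 75 x 130 mm, 43 mm high with its tubes, loose on the bench; origin under its centre. Leave alone.
- petri_stack: Stack of four clear Petri dishes with pink-capped vials, 92 mm diameter, 60 mm high; origin under its centre. Leave alone.
- notebook: Purple spiral notebook, 210 x 150 x 14 mm, lying on the bench with a pencil on it; origin under its centre. Leave alone.
Things that resemble listed ones, but are neither listed nor needed, are in the scene too. There is more than one size of the part that bears thermometer_barrel; the job needs the smallest.

How it is judged:
By the outcome, as a careful person would: the job done as asked, in the order asked, and still so for the second after the job is handed in, while the arm keeps its last pose, push and grip.
It also fails if it takes over 64 s, if anything falls off the work surface, if the arm or the gripper's body presses on something with over 40 N, if the wrist force passes 120 N, or if a joint passes its speed limit or range.

## Working session

There is one attempt and no reset: what is moved stays moved. The work goes in short steps, each a Python script; the robot and the scene stay as the last script left them, time stands still between calls to the robot, and variables do not carry over. Pictures are saved under pics/ and viewed, at most 10 in all, crops included, and the job is handed in when it is done.

```bash
mkdir -p pics; cat > h.py <<'E'
import numpy as np, cv2, pickle
from workcell import bot, claw, eyes, readout
def snap(n,f):
    s=eyes.snapshot(n); pickle.dump({k:np.array(v) for k,v in s.items()},open(f'pics/{f}.pkl','wb'))
    cv2.imwrite(f'pics/{f}.png',s['pixels'][:,:,::-1]); return s
def load(f): return pickle.load(open(f'pics/{f}.pkl','rb'))
def ray(s,u,v):
    E=np.array(s['extrinsics']); d=E[:3,:3]@np.array([(u-s['cx'])/s['fx'],(v-s['cy'])/s['fy'],1.]); return E[:3,3],d/np.linalg.norm(d)
def onz(s,u,v,z):
    o,d=ray(s,u,v); return o+d*(z-o[2])/d[2]
def tri(a,ua,b,ub):
    o1,d1=ray(a,*ua);o2,d2=ray(b,*ub)
    t=np.linalg.lstsq(np.c_[d1,-d2],o2-o1,rcond=None)[0]; p=o1+d1*t[0];q=o2+d2*t[1]; return (p+q)/2,np.linalg.norm(p-q)
def proj(s,p):
    E=np.array(s['extrinsics']); c=E[:3,:3].T@(np.array(p)-E[:3,3]); return s['fx']*c[0]/c[2]+s['cx'],s['fy']*c[1]/c[2]+s['cy']
E
python3 - <<'E'
from h import *
for n in('top','side'):
    s=snap(n,n+'0'); print(n,s['fx'],np.round(s['extrinsics'],3).tolist())
print(readout.current_time_s())
E
```

```text
top 517.4449446196027 [[0.012, -0.985, 0.175, 290.089], [-1.0, -0.014, -0.011, 62.998], [0.014, -0.175, -0.985, 1754.777], [0.0, 0.0, 0.0, 1.0]]
side 547.2857755154505 [[0.725, -0.519, 0.452, -137.609], [-0.688, -0.548, 0.476, -741.967], [0.001, -0.656, -0.754, 1343.436], [0.0, 0.0, 0.0, 1.0]]
0.1
```

View pics/top0.png

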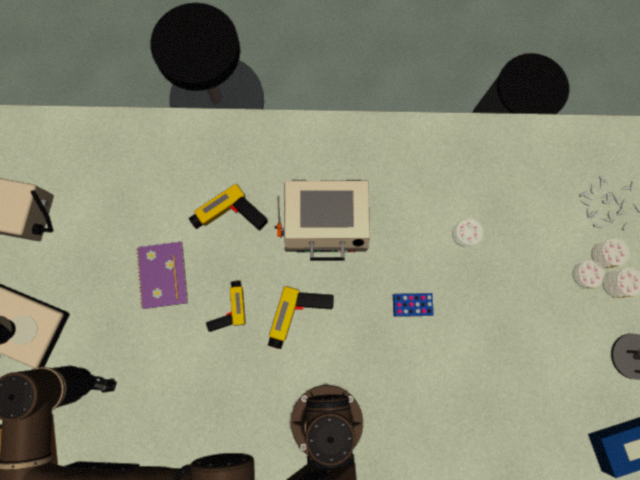

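View pics/side0.png

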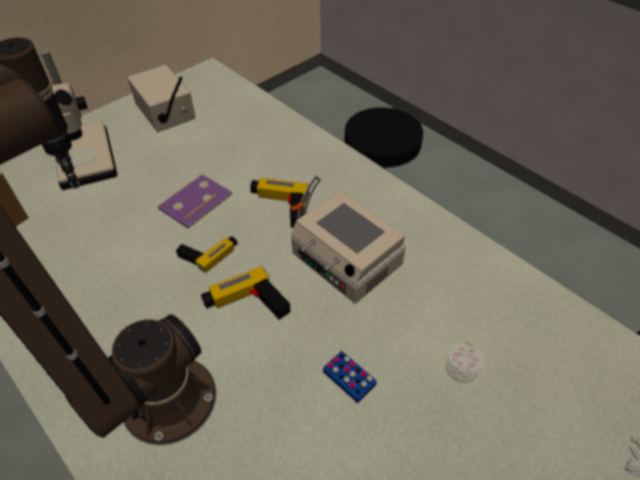

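The pictures show three yellow thermometers, at top-view pixels (218,206), (288,317) and (237,305). The last is about 45 px ≈ 150 mm long, which fits the smallest (145 mm given). The heater is at (327,215), its handle at (327,258), the spot at (358,243) and the orange clip near (279,230).

```bash
cat > m.py <<'E'
from h import *
T=load('top0');S=load('side0')
def comps(im,lo,hi,amin):
    hsv=cv2.cvtColor(im,cv2.COLOR_RGB2HSV); m=cv2.inRange(hsv,lo,hi)
    n,l,st,c=cv2.connectedComponentsWithStats(m)
    return [(l==i,st[i],c[i]) for i in range(1,n) if st[i][4]>=amin]
if __name__=='__main__':
    for nm,s in(('T',T),('S',S)):
        for m,st,c in comps(s['pixels'],(22,150,100),(35,255,255),60):
            ys,xs=np.nonzero(m); P=np.array([onz(s,x,y,30)[:2] for x,y in zip(xs,ys)]).astype(np.float32)
            r=cv2.minAreaRect(P); print(nm,'yellow',st,c.round(1),'rect',np.round(r[0],1),np.round(r[1],1),round(r[2],1))
        for m,st,c in comps(s['pixels'],(5,150,100),(16,255,255),4): print(nm,'orange',st,c.round(1))
        for m,st,c in comps(s['pixels'],(0,150,80),(4,255,255),3): print(nm,'red',st,c.round(1))
    a=cv2.resize(T['pixels'][270:340,190:290],None,fx=4,fy=4,interpolation=3)
    b=cv2.resize(T['pixels'][170:270,265:380],None,fx=4,fy=4,interpolation=3)
    c=cv2.resize(S['pixels'][165:305,235:415],None,fx=4.2,fy=4.2,interpolation=3)
    cv2.imwrite('pics/a.png',a[:,:,::-1]);cv2.imwrite('pics/b.png',b[:,:,::-1]);cv2.imwrite('pics/c.png',c[:,:,::-1])
E
python3 m.py
```

```text
T yellow [195 184  49  40 648] [219.3 203.5] rect [713.4 374.4] [ 54.8 174.5] 36.0
T yellow [230 286  15  39 393] [236.9 306. ] rect [368.5 299.7] [124.7  41.1] 6.4
T yellow [269 286  30  55 697] [284.5 312.9] rect [345.3 143.6] [ 54.3 173.7] 74.0
T orange [230 205   3   4   5] [230.6 206.4]
T orange [277 223   5  14  52] [278.6 229.9]
T orange [295 306   1   4   4] [295.  307.5]
T red [231 206   7   6  23] [233.9 208.6]
T red [350 250   4   2   5] [351.6 250.2]
T red [296 306   7   3  20] [298.9 307. ]
T red [227 313   4   3   8] [228.5 313.8]
S yellow [257 178  51  16 412] [281.4 186.8] rect [718.7 385.9] [ 61.  172.2] 36.0
S yellow [196 239  37  28 337] [213.4 253. ] rect [370.2 301.6] [127.4  43.7] 6.8
S yellow [210 267  58  34 688] [238.3 283.8] rect [351.3 152.5] [ 58.5 174. ] 74.1
S orange [287 194   3   8  15] [287.7 197.3]
S orange [291 203  12   7  45] [296.6 206.2]
S orange [250 287   4   5   9] [251.1 288.7]
S red [288 196   3   7  11] [289.3 198.5]
S red [340 285   3   3   7] [341. 286.]
S red [251 289   7   7  32] [254.4 291.8]
```

View pics/a.png

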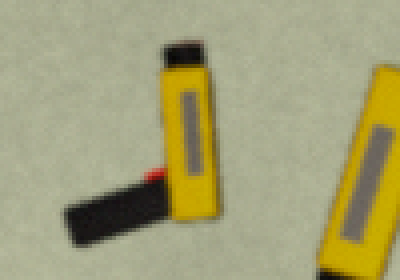

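View pics/b.png

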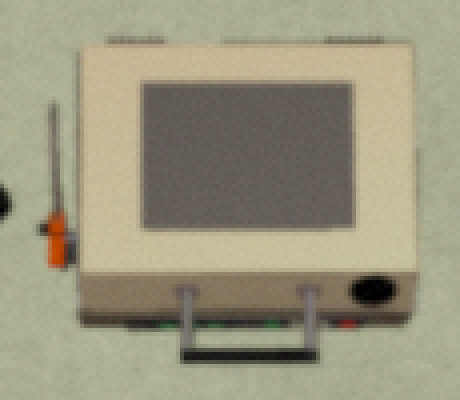

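View pics/c.png

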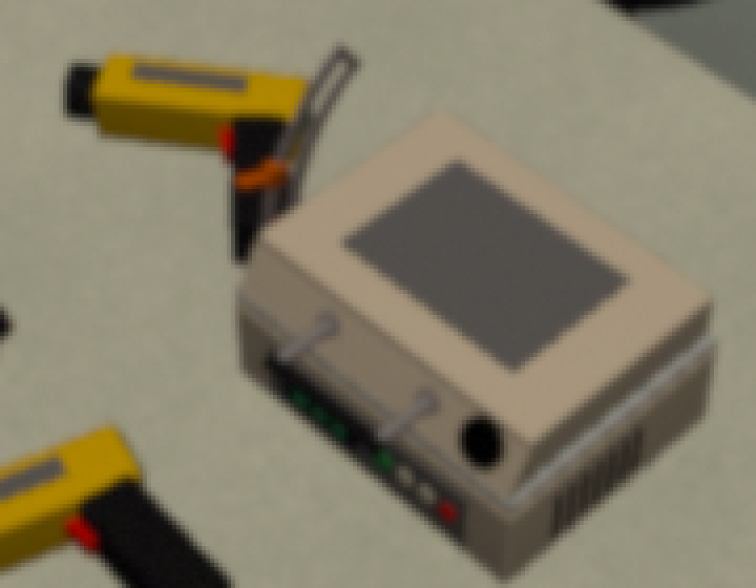

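Crop one confirms that (237,305) is the small thermometer: nozzle up at (236,284), grip to the left, and a measured barrel of 125 × 41 mm. The other crops show the heater nearly square to the bench, with the bar at top-view row ~259, the spot at (358,243), and the clip at (279,230) top and (297,206) side. Next I'll measure the heater.

```bash
cat > n.py <<'E'
from m import *
def dark(s,box,th,amin=15):
    x0,y0,x1,y1=box; v=s['pixels'][y0:y1,x0:x1].max(2)
    n,l,st,c=cv2.connectedComponentsWithStats((v<th).astype(np.uint8))
    return [(st[i]+[x0,y0,0,0,0],c[i]+[x0,y0]) for i in range(1,n) if st[i][4]>=amin]
if __name__=='__main__':
    for st,c in dark(T,(300,235,372,266),45): print('T',st,c.round(2))
    for st,c in dark(S,(330,255,365,285),45): print('S',st,c.round(2))
    # bar ends & row, top
    g=T['pixels'].max(2).astype(float)
    print(g[250:264,[314,327,340]].T.astype(int)); print(g[259,304:352].astype(int))
    # lid edge row profile: front top edge & rear edge, left & right edges
    for u in (292,300,350,362):
        col=cv2.GaussianBlur(g,(1,5),0)[:,u]; d=np.diff(col); print(u,'rear',172+np.argmax(d[172:190]),'front',232+np.argmin(d[232:245]),d[172:190].astype(int),d[232:245].astype(int))
    for v in (190,200,220,230):
        d=np.diff(g[v]); print(v,d[280:292].astype(int),d[362:374].astype(int))
E
python3 n.py
```

```text
T [353 239  10   7  54] [357.69 242.3 ]
T [311 258  32   2  64] [326.5 258.5]
S [345 265   9  11  81] [349.16 269.9 ]
[[ 47  75 118 153 166 164 149  82  27  26  82 156 175 179]
 [ 41  66 130 165 172 172 149  82  29  19  82 156 175 176]
 [ 95 124 138 150 155 154 139  70  24  28  83 149 170 173]]
[181 182 177 178 172 158  78  28  28  26  26  23  25  25  27  27  29  25
  27  27  27  26  25  19  22  30  24  27  27  27  21  25  24  26  21  24
  28  29  33  50  95 154 172 176 177 173 170 170]
292 rear 181 front 237 [ 0 -1  0  0 -2 -9 -9  2 17 17  8  1  0  0  0  0  0  0] [  0   0   0  -3 -12 -18 -17  -9  -2   0   0   0  -1]
300 rear 181 front 237 [  1   0   0   0  -1  -7 -11   0  15  17   8   2   1   0   0  -3 -10 -16] [  0   0   0  -4 -12 -18 -15  -7  -3  -2  -2   0   0]
350 rear 181 front 237 [  0   1   2   0  -3 -11 -13   0  19  20   9   1   0   0  -1  -5 -15 -26] [  0   0   0  -6 -16 -20 -13  -5  -1   0   0   0  -3]
362 rear 181 front 238 [ 1  0 -1 -1 -1 -4 -5  1 11 12  7  2  0  0  0  0  0  0] [  0   0   0  -5 -18 -34 -42 -40 -29 -11   8  25  31]
190 [  3  -3 -17 -17  30  23   2   1  -2   4  -2   0] [  0   1  -3  -3  -7 -13  -9   7   2  -4   5  -6]
200 [ 10  -2  -7 -29  27  27   2   1   3  -5   2   2] [  2  -3   3  -4  -3 -14 -12   0   5  -4  -5   3]
220 [ 37  12 -16 -18  30  21   7  -2   0  -2   3  -5] [  4  -2   1  -2  -1 -15 -22   6   2   2   3   1]
230 [-48 -33   0  30  52  23   4  -1   3  -7   4   0] [  0  -3   3   3  -4  -8 -18   0   1  -1  -1   0]
```

```bash
cat > geo.py <<'E'
from n import *
sp,e=tri(T,(357.9,242.4),S,(349.2,269.9)); print('spot',sp.round(1),round(e,1))
print('spot T@126',onz(T,357.9,242.4,126).round(1),'S@126',onz(S,349.2,269.9,126).round(1))
A=onz(T,310.0,258.55,126);B=onz(T,344.0,258.5,126); print('bar ends',A.round(1),B.round(1),np.linalg.norm(A-B),'yaw',np.degrees(np.arctan2(-(A-B)[0],(A-B)[1])))
P=onz(T,292,237.45,148);Q=onz(T,350,237.2,148); d=P-Q; print('front edge yaw',np.degrees(np.arctan2(-d[0],d[1])),P.round(1))
P=onz(T,292,181,148);Q=onz(T,350,181,148); d=P-Q; print('rear edge yaw',np.degrees(np.arctan2(-d[0],d[1])),P.round(1))
P=onz(T,284.3,210,148);Q=onz(T,368.4,210,148);print('lid sides',P.round(1),Q.round(1),np.linalg.norm(P-Q))
cl,e=tri(T,(278.6,229.9),S,(296.6,206.2)); print('clip',cl.round(1),round(e,1))
h=(A+B)/2; yaw=np.radians(0.5); 
hinge=h+np.array([252*np.cos(yaw),252*np.sin(yaw),-16]); print('handle',h.round(1),'hinge',hinge.round(1))
r=cl-hinge; print('clip rel',r.round(1),np.hypot(r[0],r[2]),'ang',np.arctan2(r[2],-r[0]))
for s,uv in((T,(278.6,229.9)),(S,(296.6,206.2))):
    o,dd=ray(s,*uv); p=o+dd*(hinge[1]+158-o[1])/dd[1]; r=p-hinge; print(r.round(1),np.hypot(r[0],r[2]),np.arctan2(r[2],-r[0]))
E
python3 geo.py
```

```text
spot [568.8 -91.8 127.4] 1.7
spot T@126 [568.3 -91.5 126. ] S@126 [570.4 -91.4 126. ]
bar ends [514.1  60.9 126. ] [515.8 -47.1 126. ] 108.03693652409034 yaw 0.882059858728044
front edge yaw 1.0804657589123294 [577.4 118.6 148. ]
rear edge yaw 0.9183411382977671 [761.8 122.3 148. ]
lid sides [665.8 144.9 148. ] [ 669.9 -123.1  148. ] 268.0414417179101
clip [595.3 159.1 180.8] 1.4
handle [515.    6.9 126. ] hinge [767.    9.1 110. ]
clip rel [-171.7  150.    70.8] 185.6874068425219 ang 0.39102875020599415
[-148.   158.   -54.7] 157.76335459711225 -0.35411221602967824
[-164.3  158.    60. ] 174.90698366382313 0.35043216500322805
```

```bash
cat > plan.py <<'E'
from h import *
from scipy.spatial.transform import Rotation as Ro
hy=np.radians(1.0); ty=np.radians(6.5)
def down(yaw,flip=0): return [np.pi,0,yaw+(np.pi if flip else 0)]
G=np.array([396.8,304.1]); SPOT=np.array([569,-91.6,126.])
H=np.array([515,7.3,126.]); ex=np.array([np.cos(hy),np.sin(hy),0]); ey=np.array([-np.sin(hy),np.cos(hy),0]); ez=np.array([0,0,1.])
HINGE=H+252*ex-16*ez
AIM=SPOT-ex*(100+56)
def grasp(th,a0,sgn=1,back=0,adv=19):
    "tool pose for holding handle at lid angle th"
    r0=-252*ex+16*ez; R=Ro.from_rotvec(ey*th); p=HINGE+R.apply(r0)
    d=R.apply(np.cos(a0)*ex-np.sin(a0)*ez); x=sgn*ey; y=np.cross(d,x)
    return p+d*(adv-back), list(Ro.from_matrix(np.c_[x,y,d]).as_euler('xyz'))
E
python3 - <<'E'
from plan import *
print(readout.current_orientation(), readout.current_joint_positions())
f=lambda q: None if q is None else np.round(q,2)
for fl in(0,1):
    print('fl',fl,f(bot.ik([*G,3],down(ty,fl))),f(bot.ik([*G,120],down(ty,fl))),f(bot.ik([*(AIM[:2]),109],down(hy,fl))))
for sg in(1,-1):
  for a in(40,50,60):
    print(sg,a,[f(bot.ik(*grasp(t,np.radians(a),sg,b))) for t,b in((0,80),(0,0),(.3,0),(.65,0))])
print(grasp(.65,.8))
E
```

```text
[ 3.14013032e+00 -1.24113433e-04 -2.26905367e-01] [ 1.63210938e+00  3.59337626e-01  1.11647272e-02 -3.15440603e-04
 -1.22406074e+00 -2.88111098e-01]
fl 0 [ 1.05  0.35 -0.64  0.   -0.58  0.64] [ 1.05  0.18 -0.52  0.   -0.87  0.64] [ 0.25  0.07 -0.69  0.   -0.82  1.34]
fl 1 [ 1.05  0.35 -0.64 -0.   -0.58 -2.51] [ 1.05  0.18 -0.52 -0.   -0.87 -2.51] [ 0.25  0.07 -0.69 -0.   -0.82 -1.8 ]
1 40 [None, array([-0.08,  0.02, -0.68, -1.69, -0.08, -1.39]), None, array([ 0.41,  0.05, -0.39,  0.11, -0.93,  2.7 ])]
1 50 [None, None, array([ 0.48, -0.05, -0.83,  0.4 , -0.46,  2.35]), array([ 0.36,  0.15, -0.22,  0.02, -1.16,  2.79])]
1 60 [None, None, array([ 0.45,  0.04, -0.6 ,  0.14, -0.73,  2.62]), array([ 0.33,  0.26, -0.06, -0.04, -1.37,  2.84])]
-1 40 [None, array([-0.08,  0.02, -0.68, -1.69, -0.08,  1.75]), None, array([ 0.41,  0.05, -0.39,  0.11, -0.93, -0.44])]
-1 50 [None, None, array([ 0.48, -0.05, -0.83,  0.4 , -0.46, -0.79]), array([ 0.36,  0.15, -0.22,  0.02, -1.16, -0.35])]
-1 60 [None, None, array([ 0.45,  0.04, -0.6 ,  0.14, -0.73, -0.52]), array([ 0.33,  0.26, -0.06, -0.04, -1.37, -0.3 ])]
(array([578.34976793,   8.40577431, 256.38276819]), [np.float64(3.0207963267948967), np.float64(0.0), np.float64(1.5882496193148399)])
```

```bash
python3 - <<'E'
from plan import *
f=lambda q: None if q is None else np.round(q,2).tolist()
for a in(60,65,70,75,90):
    print(a,[f(bot.ik(*grasp(t,np.radians(a),-1,b,15))) for t,b in((0,80),(0,0),(.15,0),(.3,0),(.65,0))])
E
```

```text
60 [None, None, [0.48, -0.02, -0.89, 0.44, -0.39, -0.84], [0.45, 0.03, -0.6, 0.14, -0.74, -0.52], [0.33, 0.26, -0.06, -0.04, -1.38, -0.3]]
65 [[0.54, -0.18, -0.98, 0.53, -0.43, -0.97], None, [0.47, 0.02, -0.76, 0.24, -0.55, -0.65], [0.42, 0.08, -0.5, 0.07, -0.86, -0.45], [0.31, 0.31, 0.01, -0.06, -1.48, -0.28]]
70 [[0.54, -0.12, -0.84, 0.32, -0.57, -0.76], [0.45, 0.04, -0.96, 0.52, -0.29, -0.91], [0.45, 0.07, -0.65, 0.13, -0.68, -0.53], [0.4, 0.13, -0.42, 0.02, -0.98, -0.39], [0.3, 0.36, 0.08, -0.08, -1.58, -0.27]]
75 [[0.5, -0.06, -0.71, 0.19, -0.7, -0.61], [0.47, 0.08, -0.8, 0.25, -0.47, -0.66], [0.42, 0.11, -0.55, 0.06, -0.8, -0.45], [0.37, 0.18, -0.34, -0.02, -1.09, -0.35], [0.29, 0.42, 0.15, -0.1, -1.68, -0.26]]
90 [[0.4, 0.13, -0.4, 0.0, -1.05, -0.38], [0.4, 0.21, -0.5, 0.0, -0.86, -0.38], [0.35, 0.27, -0.31, -0.05, -1.14, -0.31], [0.32, 0.34, -0.13, -0.09, -1.39, -0.27], [0.26, 0.58, 0.33, -0.16, -1.95, -0.25]]
```

```bash
python3 - <<'E'
from plan import *
bot.movep([*G,110],down(ty)); bot.servo_line([*G,3],max_force=15)
print(readout.current_ee_pos(),readout.current_wrist_force())
claw.grab(60); print(readout.current_grip_width(),readout.current_finger_force(),readout.current_wrist_force())
bot.servo_line([*G,140]); print(readout.current_wrist_force(),readout.current_torque(),readout.current_grip_width())
bot.movep([*AIM[:2],129],down(hy)); bot.servo_line([*AIM[:2],109-1+0],vel=60)
print(readout.current_ee_pos(),readout.current_time_s()); 
t=snap('top','top1');s=snap('side','side1')
a=cv2.resize(t['pixels'][220:340,260:400],None,fx=4,fy=4,interpolation=3);b=cv2.resize(s['pixels'][180:340,180:380],None,fx=3,fy=3,interpolation=3)
o=np.zeros((480,1160,3),np.uint8);o[:480,:560]=a;o[:480,560:]=b
cv2.imwrite('pics/d.png',cv2.resize(o,(800,331))[:,:,::-1])
E
```

```text
[397.05012482 304.75683898   3.49752919] [-0.25863917 -0.05509238  0.81077891]
39.22768478859046 61.098361015319824 [-1.70852782 -0.97224894  5.95966631]
[ 0.19520028  0.1472415  -1.66709267] [-0.0553259  -0.02535006  0.00401794] 39.297796397875274
[412.96512532 -94.18895814 107.71824938] 6.15
```

View pics/d.png

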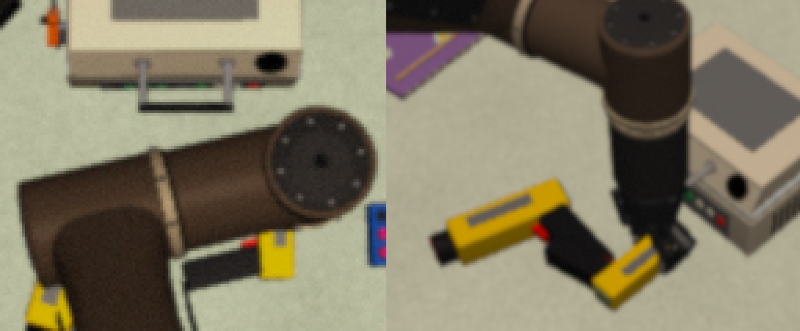

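The thermometer is held at the heater with the window towards the spot and the spot still in view at crop (270,62). The barrel axis is about 3 mm low, so I'll correct that, check the barrel is level, and hold.

```bash
python3 - <<'E'
from plan import *
from m import comps
bot.servo_line([*AIM[:2],110.5],vel=40)
p=readout.current_ee_pos(); s=snap('side','side2'); t=snap('top','top2')
ax=np.array([p[0],p[1],p[2]+15.5]); print(p,readout.current_orientation(),np.r_[ax])
for nm,c in(('side',s),('top',t)):
    print(nm,'rear pts',[np.round(proj(c,ax-90*ex+k*20*ey+z*ez),1).tolist() for k in(1,-1) for z in(19,-19)],'front',[np.round(proj(c,ax+35*ex+k*20*ey+z*ez),1).tolist() for k in(1,-1) for z in(19,-19)])
    for m,st,ce in comps(c['pixels'],(22,150,60),(35,255,255),40):
        ys,xs=np.nonzero(m); pts=np.c_[xs,ys].astype(np.float32); print(st,np.round(cv2.boxPoints(cv2.minAreaRect(pts)),1).tolist())
d=SPOT-ax; print('spot from axis: along',d@ex,'lateral',d@ey,'vert',d[2])
bot.pause(1.6); print(readout.current_time_s())
E
```

```text
[413.33512881 -94.29419355 110.94382946] [-3.14148515e+00 -5.37047710e-04  1.73998048e-02] [413.33512881 -94.29419355 126.44382946]
side rear pts [[278.3, 313.1], [279.2, 321.1], [288.5, 322.4], [289.2, 330.3]] front [[313.0, 286.1], [313.2, 294.3], [323.2, 294.7], [323.3, 302.8]]
[210 267  58  40 945] [[207.60000610351562, 286.70001220703125], [263.1000061035156, 265.0], [271.20001220703125, 285.70001220703125], [215.6999969482422, 307.5]]
[279 292  34  36 498] [[277.1000061035156, 314.29998779296875], [305.8999938964844, 291.29998779296875], [317.6000061035156, 306.0], [288.79998779296875, 329.0]]
top rear pts [[353.6, 319.9], [352.6, 320.1], [366.6, 319.8], [365.3, 320.1]] front [[352.9, 279.3], [351.9, 280.5], [365.7, 279.3], [364.4, 280.4]]
[195 184  50  41 706] [[192.89999389648438, 211.39999389648438], [236.10000610351562, 182.60000610351562], [246.10000610351562, 197.60000610351562], [202.89999389648438, 226.39999389648438]]
[354 303  13  18 200] [[354.0, 303.0], [366.0, 303.0], [366.0, 320.0], [354.0, 320.0]]
[269 322  18  19 197] [[268.20001220703125, 336.3999938964844], [273.29998779296875, 321.1000061035156], [289.20001220703125, 326.3999938964844], [284.1000061035156, 341.70001220703125]]
spot from axis: along 155.68818284165263 lateral -0.022943388106495478 vert -0.44382945636699844
8.2
```

Both views match a level barrel to within about 1 px, and the sight line passes through the spot centre to within 1 mm. The hold is done, so I'll lay it back and then approach the handle.

```bash
python3 - <<'E'
from plan import *
bot.servo_line([AIM[0]-60,AIM[1],140]); bot.movep([*G,140],down(ty))
bot.servo_line([*G,15]); print(bot.servo_line([*G,2.8],vel=30,max_force=6),readout.current_ee_pos(),readout.current_wrist_force())
claw.release(); bot.pause(.2); bot.servo_line([*G,150])
a=np.radians(70)
p,o=grasp(0,a,-1,80,15)
bot.movep(p,o); print(readout.current_ee_pos()-p,readout.current_time_s())
t=snap('top','top3');s=snap('side','side3')
from m import comps
for nm,c in(('T',t),('S',s)):
    for m,st,ce in comps(c['pixels'],(22,150,100),(35,255,255),60): print(nm,st,ce.round(1))
o=np.hstack([cv2.resize(t['pixels'][170:340,200:380],(423,400)),cv2.resize(s['pixels'][150:350,200:388],(376,400))])
cv2.imwrite('pics/e.png',o[:,:,::-1])
E
```

```text
True [396.89842802 304.33696114   3.80581266] [-0.93545963 -1.02312622  6.85485944]
[ 0.20271645  0.3578093  -0.15564499] 14.775
T [195 184  49  40 662] [219.2 203.7]
T [230 286  15  39 392] [236.8 306.1]
T [272 286  28  42 407] [286.6 301.7]
S [288 182  20  12 161] [297.8 187.5]
S [196 238  37  30 367] [213.4 253.3]
S [210 267  58  36 823] [237.8 285.8]
```

View pics/e.png

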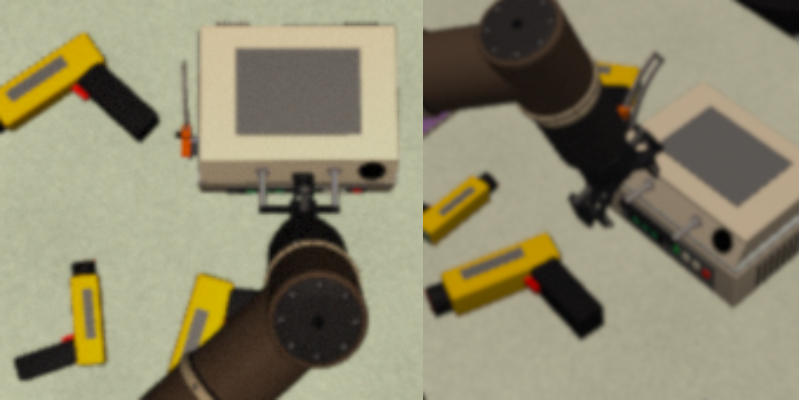

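The thermometer lies back in place (centroid within 0.2 px of the start), and the gripper straddles the bar above the handle. Next I'll go in and grip.

```bash
python3 - <<'E'
from plan import *
a=np.radians(70)
p,o=grasp(0,a,-1,0,15)
f0=readout.current_wrist_force()
print(bot.servo_line(p,o,vel=70,max_force=8),readout.current_ee_pos()-p,readout.current_wrist_force()-f0)
claw.grab(80); print(readout.current_grip_width(),readout.current_finger_force(),readout.current_wrist_force()-f0)
for th in(.05,.1):
    bot.servo_line(*grasp(th,a,-1,0,15),vel=60); print(th,readout.current_wrist_force()-f0,readout.current_grip_width())
print(readout.current_time_s())
s=snap('side','side4');t=snap('top','top4')
o=np.hstack([cv2.resize(t['pixels'][190:280,250:350],(400,360),interpolation=3),cv2.resize(s['pixels'][150:250,260:371],(400,360),interpolation=3)])
cv2.imwrite('pics/f.png',o[:,:,::-1])
E
```

```text
False [0.14393529 0.06634414 0.31332241] [-0.02256655 -0.75932393  0.21531339]
9.141975506683645 78.04085969924927 [ 2.25905254 -1.53273004  0.65977344]
0.05 [ 7.54963731 -2.92685275 -9.13983103] 9.429207915450714
0.1 [ 8.10856316 -3.01853033 -8.72248912] 9.296137575752168
17.575
```

View pics/f.png

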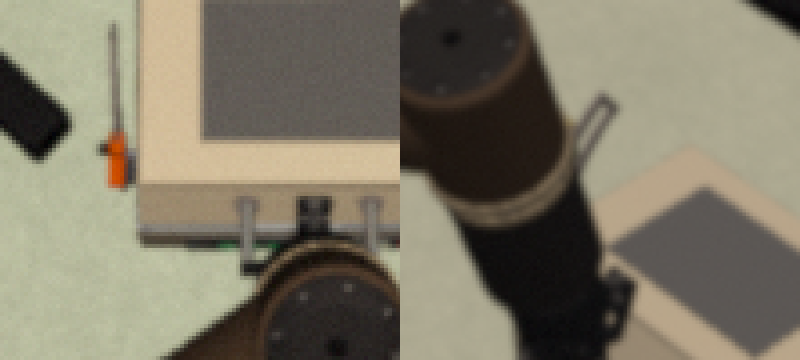

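```bash
python3 - <<'E'
from plan import *
S=load('side0');T=load('top0');T4=load('top4')
HINGE=HINGE+[0,1,0]
def pt(th,r=153,y=158): return HINGE+y*ey-r*np.cos(th)*ex+r*np.sin(th)*ez
for th in np.arange(0,.8,.1): print(round(th,1),np.round(proj(S,pt(th)),1),np.round(proj(T,pt(th)),1))
def crop(s,x0,y0,w,h,k,dots):
    im=cv2.resize(np.ascontiguousarray(s['pixels'][y0:y0+h,x0:x0+w]),None,fx=k,fy=k,interpolation=2)
    for th in dots:
        u,v=proj(s,pt(th)); cv2.circle(im,(int((u+.5-x0)*k),int((v+.5-y0)*k)),2,(0,255,0),-1)
    return im
A=crop(S,280,170,40,60,10,[0,.2,.4,.6]);B=crop(T,268,195,20,50,6,[0,.2,.4,.6]);C=crop(T4,268,195,20,50,6,[])
D=crop(S,280,170,40,60,6.5,[])
o=np.zeros((600,800,3),np.uint8);o[:,:400]=A;o[:300,400:520]=B;o[:300,520:640]=C;o[200:200+D.shape[0],540:540+D.shape[1]]=D[:400]
cv2.imwrite('pics/g.png',o[:,:,::-1])
for nm,s,b in(('S',S,(280,170,320,230)),('T0',T,(268,195,290,250)),('T4',T4,(268,195,290,250))):
    x0,y0,x1,y1=b;p=s['pixels'][y0:y1,x0:x1].astype(int); 
    r=(p[...,0]>90)&(p[...,1]<0.45*p[...,0])&(p[...,2]>.5*p[...,1]); print(nm,[(int(x+x0),int(y+y0),p[y,x].tolist()) for y,x in zip(*np.nonzero(r))])
E
```

```text
0.0 [299.2 218.4] [277.3 229. ]
0.1 [299.2 214.8] [277.  227.9]
0.2 [299.6 211. ] [276.7 226.2]
0.3 [300.3 207. ] [276.5 224.1]
0.4 [301.4 202.8] [276.2 221.6]
0.5 [302.9 198.5] [276.  218.5]
0.6 [304.7 194.1] [275.7 215.1]
0.7 [306.9 189.6] [275.5 211.3]
S [(288, 200, [128, 40, 22]), (289, 201, [92, 21, 15])]
T0 []
T4 []
```

View pics/g.png

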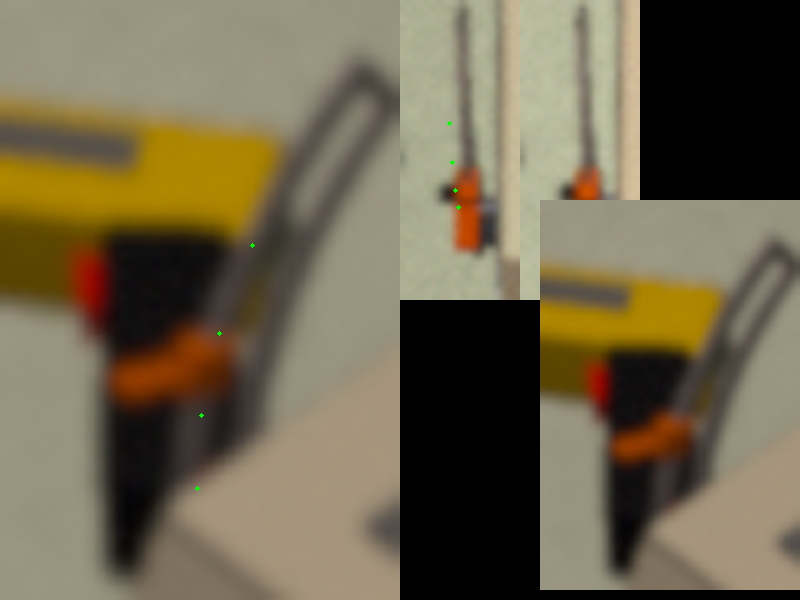

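```bash
python3 - <<'E'
from plan import *
S=load('side0');T=load('top0'); HINGE=HINGE+[0,1,0]
def cast(s,u,v,Y):
    o,d=ray(s,u,v); n=HINGE+Y*ey; p=o+d*((n-o)@ey)/(d@ey); r=p-HINGE; x=-(r@ex); return np.hypot(x,r[2]),np.arctan2(r[2],x)
p=S['pixels'][195:220,284:312].astype(int); hsv=cv2.cvtColor(S['pixels'],cv2.COLOR_RGB2HSV)
m=np.zeros((480,640),bool); m[200:214,290:306]=1
m&=(hsv[...,0]>=5)&(hsv[...,0]<=17)&(hsv[...,1]>150)&(hsv[...,2]>70)
ys,xs=np.nonzero(m); print(len(xs),xs.min(),xs.max(),ys.min(),ys.max())
for Y in(146,150,154,158):
    q=np.array([cast(S,x,y,Y) for x,y in zip(xs,ys)]); k=np.polyfit(q[:,0]-153,q[:,1],1)
    out=[]
    for lo in range(140,210,8):
        w=q[(q[:,0]>=lo)&(q[:,0]<lo+8),1]
        if len(w)>2: out.append((lo,round(w.mean(),3),round(w.min(),3),round(w.max(),3),len(w)))
    print(Y,k.round(4),q[:,0].min().round(),q[:,0].max().round(),out)
# guide line in top: plane offset along its length
for v in(200,210,218): 
    g=T['pixels'][v,270:284].max(1).astype(int); print(v,g)
for u,v in((316,178.5),(299.5,217)): print('guide top/pin',[tuple(np.round(cast(S,u,v,Y),3)) for Y in(146,150,158)])
E
```

```text
65 291 302 202 209
146 [0.0007 0.3827] 160.0 213.0 [(156, np.float64(0.374), np.float64(0.344), np.float64(0.409), 4), (164, np.float64(0.383), np.float64(0.328), np.float64(0.437), 10), (172, np.float64(0.403), np.float64(0.343), np.float64(0.463), 11), (180, np.float64(0.417), np.float64(0.351), np.float64(0.487), 13), (188, np.float64(0.416), np.float64(0.364), np.float64(0.474), 11), (196, np.float64(0.411), np.float64(0.376), np.float64(0.447), 8), (204, np.float64(0.407), np.float64(0.381), np.float64(0.436), 7)]
150 [0.0008 0.3639] 155.0 208.0 [(156, np.float64(0.363), np.float64(0.303), np.float64(0.417), 10), (164, np.float64(0.374), np.float64(0.313), np.float64(0.445), 11), (172, np.float64(0.399), np.float64(0.329), np.float64(0.47), 13), (180, np.float64(0.391), np.float64(0.337), np.float64(0.457), 11), (188, np.float64(0.391), np.float64(0.351), np.float64(0.43), 9), (196, np.float64(0.393), np.float64(0.363), np.float64(0.42), 7), (204, np.float64(0.406), np.float64(0.388), np.float64(0.424), 3)]
154 [0.0009 0.3447] 150.0 203.0 [(148, np.float64(0.335), np.float64(0.2
[... 699 characters left out ...]
4(0.282), np.float64(0.433), 12), (172, np.float64(0.355), np.float64(0.3), np.float64(0.421), 10), (180, np.float64(0.351), np.float64(0.308), np.float64(0.394), 9), (188, np.float64(0.354), np.float64(0.324), np.float64(0.385), 7)]
200 [175 172 173 173 171 174 163 133 119 137 168 178 176 169]
210 [172 177 176 178 178 179 172 153 121 124 163 174 176 163]
218 [172 170 172 172 172 173 172 155 120  98 130 168 177 163]
guide top/pin [(np.float64(161.282), np.float64(0.98)), (np.float64(155.069), np.float64(0.982)), (np.float64(142.647), np.float64(0.987))]
guide top/pin [(np.float64(163.301), np.float64(0.132)), (np.float64(159.268), np.float64(0.101)), (np.float64(151.707), np.float64(0.034))]
```

```bash
python3 - <<'E'
from plan import *
f=lambda q: None if q is None else np.round(q,2).tolist()
for th in(.15,.25,.3,.36,.4):
    print(th,[(a,f(bot.ik(*grasp(th,np.radians(a)-th,-1,0,15)))) for a in(55,60,65,70)])
E
```

```text
0.15 [(55, None), (60, None), (65, [0.42, -0.04, -1.01, 0.71, -0.26, -1.06]), (70, [0.48, -0.01, -0.85, 0.37, -0.44, -0.77])]
0.25 [(55, None), (60, None), (65, [0.47, -0.07, -0.93, 0.54, -0.36, -0.93]), (70, [0.48, -0.03, -0.79, 0.31, -0.52, -0.71])]
0.3 [(55, None), (60, None), (65, [0.47, -0.07, -0.89, 0.49, -0.41, -0.88]), (70, [0.48, -0.03, -0.75, 0.29, -0.56, -0.69])]
0.36 [(55, None), (60, [0.41, -0.11, -0.99, 0.77, -0.27, -1.1]), (65, [0.48, -0.08, -0.84, 0.44, -0.45, -0.83]), (70, [0.48, -0.04, -0.71, 0.27, -0.6, -0.66])]
0.4 [(55, None), (60, [0.43, -0.12, -0.96, 0.7, -0.31, -1.04]), (65, [0.48, -0.08, -0.81, 0.42, -0.48, -0.8]), (70, [0.47, -0.04, -0.69, 0.26, -0.62, -0.64])]
```

```bash
python3 - <<'E'
from plan import *
for th,a in((.17,75),(.24,70),(.28,65)):
    p,o=grasp(th,np.radians(a)-th,-1,0,15)
    bot.servo_line(p,o,vel=60); print(th,readout.current_ee_pos()-p,readout.current_wrist_force(),readout.current_torque(),readout.current_grip_width())
print(readout.current_time_s())
s=snap('side','side5');t=snap('top','top5')
for nm,q,b in(('S',s,(285,180,320,225)),('T',t,(268,205,290,245))):
    x0,y0,x1,y1=b;p=q['pixels'][y0:y1,x0:x1].astype(int)
    r=(p[...,0]>70)&(p[...,1]<0.4*p[...,0]); print(nm,[(int(x+x0),int(y+y0),p[y,x].tolist()) for y,x in zip(*np.nonzero(r))])
o=np.hstack([cv2.resize(t['pixels'][205:245,265:305],(400,400),interpolation=2),cv2.resize(s['pixels'][170:230,270:330],(400,400),interpolation=2)])
cv2.imwrite('pics/h.png',o[:,:,::-1])
E
```

```text
0.17 [-0.03478767  0.10154272 -0.95045384] [ 10.91448485  -1.60808614 -11.70388932] [-0.4919156  -1.24641376 -0.17043723] 9.012464224046939
0.24 [-0.9143011   0.04737159 -1.47364698] [  7.94475054   1.80984536 -12.58887816] [0.47822802 0.3645217  0.22849743] 8.991872090975711
0.28 [-1.91270042 -0.16882105 -2.30757562] [  0.244902     7.28257555 -10.56300309] [2.18351865 3.13372616 0.86689973] 8.706093672738428
18.9167
S []
T [(278, 226, [186, 72, 0]), (279, 226, [195, 72, 0]), (280, 226, [180, 70, 9]), (277, 227, [143, 55, 4]), (278, 227, [181, 69, 0]), (279, 227, [191, 76, 0]), (280, 227, [170, 67, 0]), (278, 228, [160, 60, 1]), (279, 228, [161, 59, 0]), (280, 228, [144, 57, 12]), (279, 229, [177, 63, 0]), (280, 229, [164, 64, 14]), (278, 230, [197, 77, 0]), (279, 230, [198, 71, 0]), (280, 230, [176, 65, 4]), (279, 231, [203, 74, 0]), (280, 231, [182, 69, 7]), (279, 232, [202, 75, 0]), (280, 232, [180, 65, 3]), (278, 233, [200, 78, 0]), (279, 233, [200, 72, 0]), (280, 233, [180, 69, 11]), (279, 234, [201, 74, 0]), (280, 234, [183, 72, 19]), (278, 235, [196, 78, 10]), (279, 235, [195, 75, 6]), (280, 235, [175, 68, 16])]
```

```bash
python3 - <<'E'
from plan import *
from m import comps
s=load('side5')
for m,st,c in comps(s['pixels'],(5,150,70),(17,255,255),4): print('side5 orange',st,c.round(1))
for a in (75,83):
    th=.28; p,o=grasp(th,np.radians(a)-th,-1,0,15)
    bot.servo_line(p,o,vel=60); print(a,readout.current_ee_pos()-p,readout.current_wrist_force(),readout.current_torque(),readout.current_grip_width())
s=snap('side','side6');t=snap('top','top6');print(readout.current_time_s())
for m,st,c in comps(s['pixels'],(5,150,70),(17,255,255),4): print('side6 orange',st,c.round(1))
p=t['pixels'][216:240,270:286].astype(int); print((p[...,0])); print(p[...,1])
# lid plane check: lid front top edge rows, top view
g=cv2.GaussianBlur(t['pixels'].max(2).astype(float),(1,5),0)
for u in(290,295,300,355,360): print(u,[(225+i,int(x)) for i,x in enumerate(np.diff(g[:,u])[225:245]) if abs(x)>8])
E
```

```text
side5 orange [250 287   5   7  17] [251.3 289.6]
75 [-1.19375791 -0.09472056 -1.93413273] [-0.68871894  2.58614087 -6.59394059] [0.84938247 1.13668149 0.09681589] 9.025336889956504
83 [-1.09454215 -0.49445409 -1.75840174] [-2.45132515  0.75441618 -5.93926403] [0.08085176 0.79916655 0.24757578] 8.80643596253292
19.9417
side6 orange [287 195   2   6  11] [287.5 197.7]
side6 orange [250 287   5   7  18] [251.5 289.4]
[[185 188 187 188 188 184 181 170 130 119 162 184 185 180 176 197]
 [187 184 188 187 185 183 180 167 125 115 154 187 188 180 176 197]
 [183 184 186 186 186 184 182 169 130 110 141 181 189 180 175 198]
 [186 185 186 184 188 191 190 176 135 111 137 177 187 183 177 197]
 [181 187 188 186 186 192 192 177 136 112 139 178 190 185 180 199]
 [184 187 189 187 188 185 186 174 134 102 130 174 187 183 183 199]
 [185 186 188 192 190 187 187 173 134 109 136 175 186 186 184 201]
 [183 190 185 186 191 189 184 169 143 136 161 164 173 180 181 201]
 [184 186 183 185 183 183 175 166 153 150 171 140 144 157 177 196]
 [187 185 182 181 171 144 141 163 173 175 176 130 127 146 173 198]
 [184 187 18
[... 2304 characters left out ...]
 100  83  85 132 145 152 151]
 [187 190 187 189 188 193 188 180 174 163 134 134 171 178 159 153]
 [193 189 187 187 189 188 189 193 191 184 181 180 187 185 160 154]
 [192 188 190 189 188 188 190 190 186 188 190 189 192 182 159 153]]
290 [(229, -12), (230, -12), (243, -11), (244, -25)]
295 [(229, -12), (230, -12), (241, -12), (242, -29), (243, -39), (244, -31)]
300 [(229, -12), (230, -12), (239, -20), (240, -36), (241, -37), (242, -21)]
355 [(229, -14), (230, -21), (231, -30), (232, -40), (233, -41), (234, -27), (235, -9), (237, 12), (238, 18), (239, 23), (240, 17)]
360 [(228, -12), (229, -35), (230, -57), (231, -53), (232, -28), (238, 13), (239, 32), (240, 46), (241, 42), (242, 24), (243, 8)]
```

```bash
cat >> plan.py <<'E'
def lean(th,aabs,phi,adv=15,sgn=-1):
    r0=-252*ex+16*ez; p=HINGE+Ro.from_rotvec(ey*th).apply(r0)
    d=np.cos(aabs)*ex-np.sin(aabs)*ez; n=np.sin(aabs)*ex+np.cos(aabs)*ez
    L=Ro.from_rotvec(n*phi); d=L.apply(d); x=L.apply(sgn*ey); y=np.cross(d,x)
    return p+d*adv, list(Ro.from_matrix(np.c_[x,y,d]).as_euler('xyz'))
E
python3 - <<'E'
from plan import *
f=lambda q: None if q is None else np.round(q,2).tolist()
for ph in(-.5,-.35,.35,.5,.7):
    p,o=lean(.28,np.radians(80),ph); d=Ro.from_euler('xyz',o).as_matrix()[:,2]
    print(ph,d.round(2),[f(bot.ik(*lean(.28,np.radians(a),ph))) for a in(72,80,86)])
S=load('side0');p=S['pixels'][206:223,294:305].astype(int)
for i,r in enumerate(p): print(206+i,' '.join('%d/%d/%d'%tuple(x) for x in r))
# lid angle from top row 230.2
T=load('top6'); r0=np.array([577.4,118.6,148])-HINGE
for th in(.24,.26,.28,.3): print(th,np.round(proj(T,HINGE+Ro.from_rotvec(ey*th).apply(r0)),2))
E
```

```text
-0.5 [ 0.16 -0.48 -0.86] [[0.69, 0.11, -0.85, 0.78, -0.88, -1.34], [0.68, 0.17, -0.71, 0.6, -0.98, -1.12], [0.66, 0.21, -0.61, 0.5, -1.07, -0.98]]
-0.35 [ 0.17 -0.34 -0.93] [[0.63, 0.05, -0.84, 0.7, -0.76, -1.21], [0.62, 0.11, -0.69, 0.5, -0.9, -0.98], [0.6, 0.17, -0.58, 0.39, -1.0, -0.84]]
0.35 [ 0.16  0.35 -0.93] [[0.13, 0.05, -0.42, -0.44, -0.8, 0.2], [0.13, 0.12, -0.33, -0.41, -0.95, 0.13], [0.12, 0.17, -0.27, -0.39, -1.06, 0.09]]
0.5 [ 0.14  0.48 -0.86] [[-0.03, 0.12, -0.32, -0.65, -0.95, 0.47], [-0.01, 0.17, -0.26, -0.58, -1.07, 0.34], [-0.0, 0.21, -0.2, -0.55, -1.16, 0.26]]
0.7 [ 0.12  0.65 -0.75] [[-0.21, 0.22, -0.23, -0.84, -1.16, 0.7], [-0.17, 0.26, -0.18, -0.77, -1.24, 0.55], [-0.15, 0.29, -0.13, -0.73, -1.31, 0.45]]
206 118/48/0 127/51/0 135/55/0 136/54/0 133/53/0 125/50/0 113/44/0 102/42/0 90/41/12 82/55/40 83/70/61
207 144/58/0 142/57/0 142/57/0 136/55/0 126/51/0 113/46/0 97/39/0 87/36/4 77/33/8 67/44/35 70/59/53
208 136/54/0 129/52/0 121/49/0 114/46/0 110/45/1 98/41/7 86/37/7 77/35/9 67/32/15 57/39/32 63/56/50
209 104/42/1 92/36/0 82/34/4 82/35/8 86/40/18 82/41/21 73/4
[... 889 characters left out ...]
18 13/13/14 20/19/18 38/34/32 67/60/53 96/85/74 121/104/89 140/120/100 154/135/113 162/145/121 164/147/122 166/148/124
219 11/10/10 24/20/18 54/48/42 93/84/71 126/113/96 147/131/109 158/140/117 163/145/121 165/148/123 165/149/124 166/149/125
220 12/9/8 36/32/27 74/66/55 116/105/88 145/131/109 160/144/120 165/147/123 166/149/124 166/149/124 166/149/124 166/149/124
221 20/17/14 50/45/37 88/79/66 125/112/94 148/133/111 159/143/119 164/147/122 165/148/123 166/149/124 166/148/124 166/149/125
222 30/27/23 63/57/47 97/87/73 120/107/90 136/122/102 149/134/112 158/142/119 165/147/123 166/149/124 167/149/125 166/149/124
0.24 [291.57 230.35]
0.26 [291.54 229.6 ]
0.28 [291.5  228.83]
0.3 [291.47 228.04]
```

```bash
cat > look.py <<'E'
from plan import *
from m import comps
def look(k):
    s=snap('side','side'+k)
    for m,st,c in comps(s['pixels'],(5,150,70),(17,255,255),6): print('orange',st,c.round(1))
    p=s['pixels'][180:225,285:320].astype(int); r=(p[...,0]-p[...,1]>25)&(abs(p[...,1]-p[...,2])<22)
    print('red',[(int(x+285),int(y+180),p[y,x].tolist()) for y,x in zip(*np.nonzero(r))])
def st(*l): print(readout.current_wrist_force().round(1),readout.current_torque().round(2),round(readout.current_grip_width(),2),readout.current_time_s(),*l)
E
python3 - <<'E'
from look import *
for k,ph in enumerate((-.2,-.4)):
    p,o=lean(.27,np.radians(80),ph); bot.servo_line(p,o,vel=40); st(ph,readout.current_ee_pos()-p); look(f'7{k}')
E
```

```text
[ 15.8 -25.7 -12.5] [-7.27 -3.94 -0.17] 8.87 20.3833 -0.2 [-1.6266558  -3.64511625 -0.84990505]
orange [250 287   5   7  18] [251.6 289.5]
red []
[ 14.6 -26.8 -11.8] [-5.59 -3.49  0.72] 8.53 20.7917 -0.4 [-2.57008551 -4.35894561 -1.40649407]
orange [250 287   5   7  17] [251.4 289.4]
red []
```

```bash
python3 - <<'E'
from look import *
for f in('side6','side70','side71'):
    s=load(f)['pixels'].max(2)
    for v in(196,206,214): print(f,v,s[v,270:345:3].tolist())
st(readout.current_joint_positions().round(2))
E
```

```text
side6 196 [101, 102, 102, 104, 104, 107, 79, 16, 16, 17, 15, 14, 19, 19, 19, 20, 19, 18, 70, 177, 182, 182, 182, 182, 183]
side6 206 [176, 178, 178, 175, 175, 176, 166, 41, 17, 17, 18, 19, 18, 20, 22, 20, 22, 18, 96, 167, 134, 97, 91, 90, 92]
side6 214 [177, 175, 176, 179, 176, 175, 161, 33, 33, 19, 18, 17, 18, 20, 20, 22, 25, 17, 37, 50, 62, 91, 91, 90, 91]
side70 196 [100, 93, 28, 16, 19, 17, 21, 22, 22, 26, 25, 25, 23, 24, 60, 172, 174, 173, 170, 179, 180, 180, 180, 181, 180]
side70 206 [175, 174, 176, 125, 19, 16, 20, 20, 21, 24, 24, 25, 26, 28, 31, 159, 180, 179, 180, 169, 137, 105, 90, 89, 89]
side70 214 [174, 172, 173, 176, 172, 158, 40, 24, 26, 28, 23, 20, 19, 19, 17, 21, 34, 41, 28, 79, 90, 90, 89, 90, 89]
side71 196 [17, 18, 22, 23, 26, 29, 28, 28, 31, 31, 31, 41, 69, 90, 160, 174, 174, 173, 173, 177, 180, 180, 181, 180, 180]
side71 206 [173, 134, 59, 27, 24, 34, 57, 73, 59, 29, 24, 25, 22, 100, 179, 180, 181, 180, 180, 174, 147, 104, 91, 89, 89]
side71 214 [175, 174, 173, 174, 103, 16, 17, 18, 21, 21, 23, 24, 22, 22, 26, 46, 38, 31, 90, 88, 89, 89, 89, 89, 91]
[ 13.6 -25.  -11.8] [-5.16 -3.13  0.59] 8.79 20.8417 [ 0.64  0.13 -0.71  0.54 -0.92 -1.04]
```

```bash
python3 - <<'E'
from look import *
claw.grab(40); st()
for k,(ph,a) in enumerate(((-.55,80),(-.7,78),(-.8,76))):
    p,o=lean(.27,np.radians(a),ph)
    try: bot.servo_line(p,o,vel=15)
    except bot.Unreachable: print('unreach',ph); break
    st(ph,readout.current_ee_pos()-p); look(f'8{k}')
    s=load(f'side8{k}')['pixels'].max(2)
    for v in(196,206,214): print(v,s[v,270:345:3].tolist())
E
```

```text
[ 12.1 -23.3 -13.3] [-4.73 -2.72  0.55] 8.74 21.0583
[  8.7 -24.7 -11.1] [-3.4  -1.32  0.51] 8.85 21.3583 -0.55 [-3.4836102  -4.72411884 -1.71799097]
orange [250 287   5   7  17] [251.5 289.4]
red []
196 [23, 27, 28, 29, 32, 30, 31, 47, 90, 33, 21, 75, 70, 88, 160, 174, 174, 173, 172, 173, 180, 180, 180, 180, 181]
206 [142, 110, 35, 58, 65, 42, 25, 24, 27, 25, 27, 23, 111, 179, 181, 180, 180, 180, 180, 175, 150, 112, 92, 89, 90]
214 [173, 172, 171, 90, 15, 18, 20, 22, 26, 25, 25, 26, 26, 26, 45, 47, 26, 111, 92, 89, 90, 90, 91, 91, 90]
[  3.4 -28.2  -9.5] [-3.2   0.35 -0.5 ] 8.6 21.7083 -0.7 [-5.21409607 -6.72262129 -1.86056466]
orange [250 287   5   7  17] [251.6 289.3]
red [(301, 203, [102, 68, 54]), (302, 203, [110, 70, 49]), (300, 204, [72, 45, 32]), (301, 205, [85, 44, 24]), (302, 206, [79, 51, 35])]
196 [31, 32, 33, 36, 41, 91, 108, 38, 21, 20, 23, 74, 71, 88, 160, 173, 174, 173, 170, 176, 180, 181, 180, 180, 180]
206 [87, 65, 80, 57, 28, 27, 27, 28, 27, 27, 36, 109, 161, 179, 180, 180, 181, 180, 180, 178, 159, 117, 92, 90, 90]
214 [173, 128, 27, 17, 20, 23, 27, 26, 25, 23, 29,
[... 203 characters left out ...]
e [250 287   5   7  18] [251.6 289.3]
red [(298, 202, [70, 35, 18]), (299, 202, [85, 47, 29]), (300, 202, [95, 64, 51]), (297, 203, [73, 33, 14]), (297, 204, [83, 36, 15]), (297, 205, [68, 34, 21]), (298, 206, [69, 32, 17]), (303, 206, [125, 98, 77]), (299, 207, [58, 31, 22]), (300, 207, [80, 44, 25]), (301, 207, [104, 70, 49]), (302, 207, [127, 100, 79])]
196 [34, 36, 36, 59, 116, 97, 29, 20, 20, 18, 23, 74, 70, 89, 159, 173, 173, 173, 170, 177, 179, 180, 180, 179, 181]
206 [75, 90, 54, 29, 31, 29, 29, 27, 27, 41, 111, 125, 161, 179, 181, 180, 181, 180, 180, 178, 160, 117, 92, 89, 89]
214 [113, 20, 20, 22, 25, 27, 30, 25, 26, 29, 29, 30, 45, 62, 33, 93, 168, 117, 90, 90, 90, 89, 90, 89, 90]
```

```bash
python3 - <<'E'
from look import *
s=load('side82')['pixels']; a=cv2.resize(s[180:230,275:325],(600,600),interpolation=2); cv2.imwrite('pics/i.png',a[:,:,::-1])
p=s[200:216,294:312].astype(int)
for i,r in enumerate(p): print(200+i,' '.join('%d/%d/%d'%tuple(x) for x in r))
E
```

```text
200 22/21/21 20/17/18 19/17/17 20/18/19 21/17/19 31/26/25 49/44/42 72/65/61 80/71/66 79/68/57 83/69/41 90/74/37 89/77/54 87/78/69 94/88/79 123/118/103 153/149/128 167/163/139
201 20/19/20 19/17/20 20/18/17 24/18/17 35/23/20 48/34/28 64/51/47 79/68/63 80/70/64 79/66/53 86/69/37 93/76/40 91/78/60 86/78/69 100/94/84 131/127/110 158/154/132 168/163/141
202 23/23/23 23/21/22 27/20/19 45/23/17 70/35/18 85/47/29 95/64/51 96/73/64 91/70/59 89/68/50 92/74/43 95/80/51 92/81/67 90/81/74 110/104/92 141/136/117 160/155/132 167/162/137
203 25/25/25 24/21/21 38/24/21 73/33/14 110/48/12 129/62/22 130/72/43 122/75/53 116/72/50 114/78/52 107/87/61 101/87/68 94/83/72 97/89/79 122/114/100 149/142/121 163/156/132 171/160/136
204 27/26/26 26/23/24 42/26/22 83/36/15 128/55/7 152/66/8 153/73/26 140/70/31 133/71/35 128/85/56 120/99/79 109/98/83 105/94/82 115/105/91 141/129/110 160/148/125 171/158/133 176/162/136
205 27/26/27 28/27/27 36/26/23 68/34/21 109/48/11 138/58/1 144/61/0 135/60/9 126/64/29 123/85/62 124/106/88 126/113/98 132/119/102 146/132/112 163/147/124 173/157/132 178/160/134 180/163/137
206 27/2
[... 1091 characters left out ...]
5/103/91 100/90/80 81/74/66 66/61/53
212 20/21/21 23/22/24 25/24/25 27/27/26 29/28/29 29/27/29 29/27/29 30/30/30 30/29/30 32/31/30 43/40/38 62/57/52 75/69/62 82/76/69 79/73/68 72/67/62 60/56/52 43/41/39
213 22/21/21 23/22/25 27/26/28 28/28/28 29/30/30 29/27/29 30/29/29 29/28/29 30/28/30 30/29/29 30/29/30 40/38/36 51/47/45 62/58/55 67/63/59 64/60/57 56/52/50 41/38/37
214 24/24/26 28/26/28 29/28/29 29/27/27 29/29/30 31/29/30 29/27/29 30/28/29 29/28/28 29/29/30 30/29/29 34/33/32 45/42/40 58/53/51 63/60/57 62/58/57 56/53/50 45/42/40
215 27/28/28 29/27/29 29/28/28 29/29/29 27/27/28 30/29/30 30/28/29 30/29/28 28/29/30 29/28/29 28/28/29 36/34/32 49/46/42 62/57/52 63/59/55 61/56/54 57/53/51 47/44/42
```

View pics/i.png

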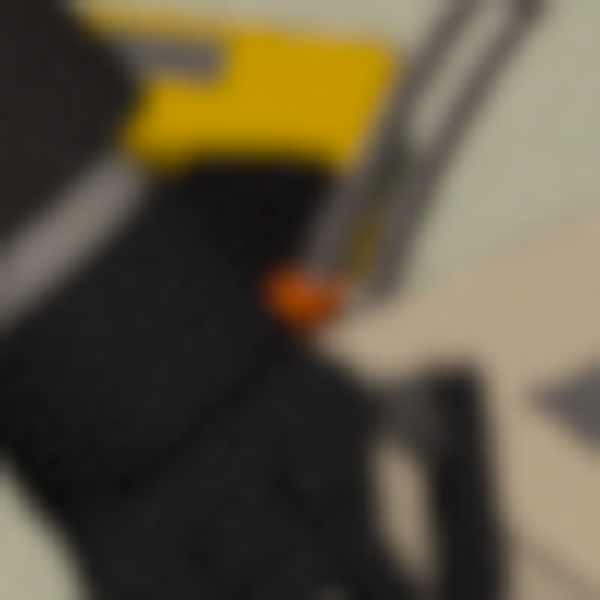

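The crop shows the orange clip at side-view pixel (300,204). The lid's top edge has just reached it at (302,207) and hides the pin. Closed, only the pin head's top peeped over that edge at z ≈ 113, so the pin starts level with the hinge, at angle ≈ 0. Next I'll refine the clip angle from its edges.

```bash
python3 - <<'E'
from plan import *
S=load('side0');T=load('top0'); HINGE=HINGE+[0,1,0]
def cast(s,u,v,Y):
    o,d=ray(s,u,v); n=HINGE+Y*ey; p=o+d*((n-o)@ey)/(d@ey); r=p-HINGE; x=-(r@ex); return np.hypot(x,r[2]),np.arctan2(r[2],x)
# Y of clip faces and guide from top at assumed heights
for nm,u,v,z in(('guide',278.9,205,220),('guide',279,218,190),('clip L',276.8,231,172),('clip R',280.9,231,172),('knob',275.3,227,170)):
    p=onz(T,u,v,z)-HINGE; print(nm,'Y',round(p@ey,1),'x',round(-(p@ex),1))
im=S['pixels'].astype(float); o=im[...,0]-im[...,2]   # orange-ness
for u in range(292,304):
    c=o[195:216,u]; h=c[5:15].max()/2; k=np.argmax(c[5:15])+5
    i=k
    while c[i]>h and i>0:i-=1
    top=195+i+(h-c[i])/(c[i+1]-c[i]); j=k
    while c[j]>h and j<20:j+=1
    bot_=195+j-1+(c[j-1]-h)/(c[j-1]-c[j])
    print(u,round(2*h),round(top,2),round(bot_,2),'bottom@Y',[tuple(np.round(cast(S,u,bot_,Y),3)) for Y in(143,147)],'top@Y',[tuple(np.round(cast(S,u,top,Y),3)) for Y in(147,152,156)])
E
```

```text
guide Y 147.0 x 100.1
guide Y 148.2 x 134.0
clip L Y 155.8 x 171.4
clip R Y 143.0 x 171.5
knob Y 160.7 x 158.3
292 131 205.41 209.71 bottom@Y [(np.float64(206.937), np.float64(0.381)), (np.float64(201.963), np.float64(0.363))] top@Y [(np.float64(207.762), np.float64(0.443)), (np.float64(201.312), np.float64(0.423)), (np.float64(196.214), np.float64(0.406))]
293 140 205.25 209.76 bottom@Y [(np.float64(202.314), np.float64(0.375)), (np.float64(197.344), np.float64(0.356))] top@Y [(np.float64(203.396), np.float64(0.442)), (np.float64(196.926), np.float64(0.421)), (np.float64(191.815), np.float64(0.404))]
294 144 205.08 209.57 bottom@Y [(np.float64(197.972), np.float64(0.373)), (np.float64(192.99), np.float64(0.354))] top@Y [(np.float64(199.047), np.float64(0.441)), (np.float64(192.557), np.float64(0.42)), (np.float64(187.431), np.float64(0.402))]
295 142 204.69 209.39 bottom@Y [(np.float64(193.611), np.float64(0.371)), (np.float64(188.62), np.float64(0.351))] top@Y [(np.float64(195.004), np.float64(0.445)), (np.float64(188.477), np.float64(0.423)), (np.float64(183.323), np.float64(0.405
[... 1283 characters left out ...]
at64(166.921), np.float64(0.351)), (np.float64(161.891), np.float64(0.327))] top@Y [(np.float64(169.686), np.float64(0.458)), (np.float64(162.97), np.float64(0.433)), (np.float64(157.671), np.float64(0.412))]
302 92 202.59 208.27 bottom@Y [(np.float64(162.397), np.float64(0.347)), (np.float64(157.364), np.float64(0.322))] top@Y [(np.float64(165.367), np.float64(0.459)), (np.float64(158.619), np.float64(0.435)), (np.float64(153.297), np.float64(0.413))]
303 64 201.8 207.0 bottom@Y [(np.float64(159.305), np.float64(0.37)), (np.float64(154.167), np.float64(0.346))] top@Y [(np.float64(161.91), np.float64(0.473)), (np.float64(155.087), np.float64(0.449)), (np.float64(149.702), np.float64(0.427))]
```

```bash
cat >> look.py <<'E'
def rows(k,pred=(.26,.28,.30,.32,.34,.36,.38,.40,.42)):
    t=snap('top',k); g=t['pixels'].max(2).astype(float)
    r0=np.array([577.4,118.6,148])-HINGE; out=[]
    for u in range(288,299): 
        d=np.diff(cv2.GaussianBlur(g,(1,5),0)[:,u])[218:234]; w=np.clip(-d-2,0,None); i=np.argmax(w); sl=slice(max(i-2,0),i+3); out.append(218+(np.arange(16)[sl]*w[sl]).sum()/w[sl].sum())
    m=np.median(out); pr=[proj(t,HINGE+Ro.from_rotvec(ey*th).apply(r0))[1] for th in pred]
    print('row',round(m,2),'lid angle',np.interp(-m,-np.array(pr),pred).round(3))
def fromee():
    p=readout.current_ee_pos(); d=Ro.from_euler('xyz',readout.current_orientation()).as_matrix()[:,2]; b=p-15*d-HINGE
    print('ee angle',round(np.arctan2(b[2],-(b@ex))-np.arctan2(16,252),4),'r',round(np.hypot(b@ex,b[2]),1),'y',round((b@ey),1))
E
python3 - <<'E'
from look import *
fromee()
for ph,a in((-.5,79),(-.25,82),(0,85)):
    bot.servo_line(*lean(.28,np.radians(a),ph),vel=20); st(ph)
claw.grab(80); fromee(); rows('top9'); st()
E
```

```text
ee angle 0.2566 r 256.8 y -5.0
[-20.3   6.4  -2.4] [ 3.37  7.51 -2.94] 8.61 22.525 -0.5
[-26.9  27.9   0.2] [10.27  9.85 -0.67] 8.98 22.9667 -0.25
[-17.1  31.9  -3.6] [11.31  6.27  1.26] 8.6 23.4417 0
ee angle 0.2705 r 254.5 y 4.4
row 230.14 lid angle 0.26
[-15.6  29.5  -2.9] [10.22  5.73  1.08] 8.69 23.7083
```

```bash
python3 - <<'E'
from look import *
claw.grab(25); bot.pause(.3); st()
p,o=lean(.28,np.radians(85),0.06); bot.servo_line(p+4*ey,o,vel=20); st()
claw.grab(70); bot.pause(.2); st(); fromee(); rows('top10')
E
```

```text
[-15.5  29.6  -2.4] [10.17  5.78  1.  ] 8.47 24.225
[-10.5  14.4  -4.3] [5.1  4.01 1.16] 8.57 24.6167
[-9.6 14.1 -4.7] [4.83 3.89 1.09] 8.39 25.0333
ee angle 0.2707 r 254.7 y 6.0
row 230.27 lid angle 0.26
```

```bash
python3 - <<'E'
from look import *
g=load('top0')['pixels'].max(2).astype(float); out=[]
for u in range(288,299):
    d=np.diff(cv2.GaussianBlur(g,(1,5),0)[:,u])[228:244]; w=np.clip(-d-2,0,None); i=np.argmax(w); sl=slice(max(i-2,0),i+3); out.append(228+(np.arange(16)[sl]*w[sl]).sum()/w[sl].sum())
print('closed row',np.median(out),'model',proj(load('top0'),[577.4,118.6,148]))
for th in(.31,.34,.37):
    p,o=lean(th,np.radians(85)+th-.28,.1); bot.servo_line(p+5*ey,o,vel=30); st(th); fromee()
bot.pause(.2); rows('top11'); st()
E
```

```text
closed row 237.26616915422886 model (np.float64(292.0006960173134), np.float64(237.45985589113243))
[-9.4 10.9 -5.6] [3.57 3.46 0.32] 8.82 25.4833 0.31
ee angle 0.2994 r 254.8 y 6.6
[-9.  10.9 -4.8] [3.14 3.35 0.15] 8.77 25.8833 0.34
ee angle 0.3287 r 254.8 y 6.6
[-8.8 10.1 -4.7] [2.94 3.38 0.08] 8.56 26.2833 0.37
ee angle 0.3584 r 254.8 y 6.6
row nan lid angle nan
[-9.   9.9 -4.9] [2.93 3.19 0.09] 8.62 26.5333look.py:13: RuntimeWarning: invalid value encountered in scalar divide
  d=np.diff(cv2.GaussianBlur(g,(1,5),0)[:,u])[218:234]; w=np.clip(-d-2,0,None); i=np.argmax(w); sl=slice(max(i-2,0),i+3); out.append(218+(np.arange(16)[sl]*w[sl]).sum()/w[sl].sum())
```

```bash
cat >> look.py <<'E'
def edge(im,u,lo,hi):
    d=np.diff(cv2.GaussianBlur(im.max(2).astype(float),(1,5),0)[lo:hi,u]); w=np.clip(d-3,0,None); i=np.argmax(w); sl=slice(max(i-3,0),i+4)
    return lo+(np.arange(len(w))[sl]*w[sl]).sum()/max(w[sl].sum(),1e-9)
def win(k,new=True):
    T=load('top0'); t=snap('top',k) if new else load(k); us=range(303,312)
    v0=np.median([edge(T['pixels'],u,215,236) for u in us]); v1=np.median([edge(t['pixels'],u,205,236) for u in us])
    r0=onz(T,307,v0,148)-HINGE; g=np.arange(0,.6,.01)
    pr=[proj(T,HINGE+Ro.from_rotvec(ey*th).apply(r0))[1] for th in g]
    print(k,'window edge',v0.round(2),v1.round(2),'lid',np.interp(-v1,-np.array(pr),g).round(3))
E
python3 - <<'E'
from look import *
for k in('top3','top4','top6','top9','top10','top11'): win(k,False)
from m import comps
for k in('top11',):
    print([edge(load(k)['pixels'],u,205,236).round(1) for u in range(303,312)])
E
```

```text
top3 window edge 226.59 226.55 lid 0.002
top4 window edge 226.59 224.21 lid 0.1
top6 window edge 226.59 219.18 lid 0.268
top9 window edge 226.59 219.85 lid 0.248
top10 window edge 226.59 219.86 lid 0.247
top11 window edge 226.59 219.08 lid 0.271
[np.float64(228.5), np.float64(217.0), np.float64(215.7), np.float64(225.0), np.float64(218.5), np.float64(227.4), np.float64(227.0), np.float64(219.1), np.float64(214.3)]
```

```bash
python3 - <<'E'
from look import *
for k in('top10','top11'):
    g=load(k)['pixels'].max(2)
    for u in(290,302,306,345,350,354,360): print(k,u,g[205:240,u].tolist())
E
```

```text
top10 290 [203, 203, 203, 203, 205, 204, 202, 204, 200, 206, 203, 204, 205, 205, 203, 202, 207, 204, 205, 204, 204, 203, 205, 206, 205, 202, 185, 171, 170, 176, 174, 173, 169, 157, 100]
top10 302 [92, 92, 95, 95, 93, 93, 95, 93, 94, 94, 91, 89, 94, 94, 89, 124, 185, 202, 201, 204, 205, 205, 203, 206, 205, 200, 184, 168, 171, 158, 92, 48, 42, 51, 52]
top10 306 [92, 95, 92, 90, 91, 93, 94, 93, 95, 91, 93, 92, 92, 90, 94, 126, 185, 204, 204, 206, 205, 205, 205, 205, 204, 199, 182, 157, 126, 66, 45, 49, 46, 48, 57]
top10 345 [91, 92, 90, 90, 93, 93, 94, 91, 97, 93, 94, 92, 94, 87, 75, 71, 59, 37, 33, 38, 39, 35, 40, 45, 50, 51, 51, 46, 49, 47, 53, 48, 42, 26, 21]
top10 350 [95, 92, 92, 93, 92, 97, 92, 92, 91, 92, 97, 90, 90, 93, 85, 77, 72, 67, 41, 53, 88, 96, 59, 42, 41, 44, 50, 47, 48, 46, 45, 49, 47, 53, 49]
top10 354 [171, 162, 159, 159, 159, 160, 155, 154, 148, 150, 148, 146, 143, 134, 139, 154, 163, 113, 78, 62, 45, 39, 38, 34, 37, 34, 41, 35, 37, 43, 41, 45, 47, 49, 47]
top10 360 [204, 203, 206, 203, 204, 205, 205, 205, 204, 206, 206, 206, 204, 204, 206, 207, 206, 206, 204, 201, 1
[... 448 characters left out ...]
56, 56, 61, 61, 60, 63, 68, 69, 66, 69, 75, 77, 78, 82, 86, 87, 87, 87, 82, 79, 79, 76, 71, 72]
top11 345 [35, 40, 33, 42, 44, 41, 45, 46, 39, 43, 41, 42, 38, 43, 41, 40, 45, 43, 42, 46, 42, 43, 47, 49, 52, 43, 52, 50, 52, 46, 57, 79, 76, 54, 27]
top11 350 [30, 36, 41, 44, 35, 43, 40, 41, 38, 39, 34, 21, 18, 21, 26, 32, 41, 41, 41, 39, 38, 39, 44, 43, 42, 46, 46, 51, 44, 44, 48, 55, 76, 75, 50]
top11 354 [36, 35, 39, 40, 43, 40, 39, 40, 40, 40, 42, 31, 30, 29, 32, 40, 45, 41, 42, 41, 40, 45, 39, 45, 47, 47, 45, 50, 57, 44, 46, 59, 76, 72, 46]
top11 360 [48, 36, 36, 35, 34, 38, 41, 38, 42, 40, 46, 42, 45, 42, 41, 44, 42, 41, 40, 38, 38, 43, 42, 42, 40, 43, 35, 40, 39, 45, 70, 72, 59, 57, 106]
```

```bash
cat >> look.py <<'E'
def spot(k,new=True):
    s=snap('side',k) if new else load(k)
    S0=load('side0'); r0=onz(S0,349.16,269.9,126)-HINGE; g=np.arange(0,.7,.01)
    pr=np.array([proj(S0,HINGE+Ro.from_rotvec(ey*th).apply(r0)) for th in g])
    v=s['pixels'].max(2); n,l,stt,c=cv2.connectedComponentsWithStats((v<45).astype(np.uint8))
    for i in range(1,n):
        if 30<stt[i][4]<140 and abs(c[i][0]-356)<16 and 215<c[i][1]<275:
            print(k,stt[i],c[i].round(2),'lid',np.interp(-c[i][1],-pr[:,1],g).round(3),'u pred',np.interp(-c[i][1],-pr[:,1],pr[:,0]).round(1))
E
python3 - <<'E'
from look import *
for k in('side3','side4','side6','side70','side82'): spot(k,False)
spot('side12'); fromee()
E
```

```text
side3 [345 265   9  11  76] [349.2 270. ] lid 0.0 u pred 349.2
side4 [346 260   9  11  77] [350.04 265.3 ] lid 0.095 u pred 350.0
side6 [348 252  10  10  81] [352.37 256.38] lid 0.261 u pred 352.5
side70 [348 252  10  11  82] [352.28 257.  ] lid 0.25 u pred 352.3
side82 [347 254  10  10  80] [351.9  258.56] lid 0.222 u pred 351.8
side12 [349 248  10  10  79] [353.92 252.42] lid 0.331 u pred 353.9
ee angle 0.3583 r 254.8 y 6.6
```

```bash
python3 - <<'E'
from look import *
t=snap('top','top12')['pixels'].astype(int)[214:240,272:290]; a=load('top0')['pixels'].astype(int)[214:240,272:290]; b=load('top6')['pixels'].astype(int)[214:240,272:290]
for nm,x in(('0',a),('6',b),('12',t)):
    print(nm)
    for i,r in enumerate(x[4:18]): print(218+i,' '.join('%d/%d/%d'%tuple(q) for q in r[5:14]))
E
```

```text
0
218 155/155/133 120/114/98 98/90/81 130/130/109 167/168/142 173/177/148 161/163/135 144/137/113 174/162/129
219 166/165/140 123/121/106 103/95/84 124/123/104 163/164/138 169/170/142 163/164/137 144/135/114 171/157/126
220 163/163/136 126/122/108 99/94/80 128/124/106 162/165/138 173/177/149 161/160/136 143/134/112 173/159/131
221 159/161/134 123/115/100 97/89/78 120/117/96 162/164/140 173/176/148 163/164/138 147/140/119 171/159/128
222 157/150/121 125/109/92 101/82/69 124/104/81 154/154/124 175/177/148 165/168/140 149/140/118 179/163/133
223 158/127/92 131/85/55 122/74/52 152/91/62 150/134/103 167/169/142 166/165/138 151/145/121 177/165/133
224 151/104/64 140/73/37 136/71/46 161/81/46 144/118/91 159/161/133 158/160/134 150/144/117 180/170/138
225 143/81/44 161/73/24 165/73/25 166/76/33 138/110/82 158/159/131 163/164/138 149/142/120 177/165/136
226 139/61/17 176/68/0 185/69/0 172/72/20 134/103/77 152/154/128 158/160/133 146/137/115 176/163/130
227 136/54/9 173/64/0 178/65/0 164/70/17 118/83/61 130/127/108 138/135/118 143/135/112 176/164/133
228 129/63/30 146/53/0 152/56/4 137/55/18 1
[... 2276 characters left out ...]
32 62/47/32 61/45/32
224 60/44/33 59/42/30 58/43/29 60/41/32 59/43/30 60/44/31 61/42/33 65/48/34 65/45/32
225 63/47/32 62/46/32 62/44/32 64/47/34 62/44/32 64/49/34 65/46/33 62/43/32 62/47/30
226 65/47/32 64/44/32 61/46/31 62/44/31 67/48/36 66/47/34 66/46/32 64/46/31 71/52/39
227 67/50/35 70/53/39 65/49/33 65/47/34 69/51/37 65/47/34 67/49/35 70/47/39 67/47/31
228 63/45/29 67/48/32 70/49/37 66/50/36 66/48/34 68/51/36 70/51/35 69/50/37 73/53/37
229 65/48/31 67/50/37 65/47/32 72/52/38 72/51/37 70/51/37 72/50/36 73/54/40 68/50/37
230 69/50/37 67/50/36 71/51/37 71/50/34 73/54/41 69/48/34 73/53/37 72/51/38 69/51/33
231 71/48/35 70/49/36 69/52/35 69/50/35 72/54/39 74/54/40 75/52/39 75/53/39 75/57/38
```

```bash
python3 - <<'E'
from look import *
for th in(.39,.41):
    p,o=lean(th,np.radians(85)+th-.28,.1); bot.servo_line(p+5*ey,o,vel=30)
bot.pause(.2); st(); fromee(); spot('side13')
E
```

```text
[-9.4  9.3 -5.2] [ 2.8   3.21 -0.1 ] 8.83 27.4667
ee angle 0.3979 r 254.8 y 6.6
side13 [350 245  10  11  82] [354.8  250.16] lid 0.369 u pred 354.8
```

```bash
python3 - <<'E'
from look import *
th=.425
p,o=lean(th,np.radians(85)+th-.28,.1); bot.servo_line(p+5*ey,o,vel=20)
bot.pause(.4); st(); fromee(); spot('side14'); bot.pause(1.0); spot('side15'); st(readout.current_dq().round(4))
from m import comps
for m,s_,c in comps(load('side15')['pixels'],(22,150,100),(35,255,255),60): print(s_,c.round(1))
E
```

```text
[-9.7  9.6 -4.3] [ 2.72  3.26 -0.12] 8.51 28.25
ee angle 0.4129 r 254.9 y 6.6
side14 [351 245  10  10  82] [355.24 249.33] lid 0.383 u pred 355.2
side15 [351 245  10  10  82] [355.24 249.33] lid 0.383 u pred 355.2
[-9.2  8.9 -5.4] [ 2.7   3.24 -0.04] 9.06 29.35 [-0.001  -0.0019 -0.0007  0.0001 -0.0009  0.0005]
[257 178  49  22 603] [278.3 189.2]
[196 238  37  34 490] [214.5 254.6]
[210 267  58  40 919] [236.7 287.4]
```

```bash
python3 -c "
from h import *
print(bot.job_done())"
```

```text
the job is handed in; nothing more can be done
None
```

I handed the job in at about 29 s. The reading was held for over 1.6 s and the thermometer was laid back where it was found. The lid is held by its handle at about 0.38 rad, against a clip I measured at about 0.39 rad. The pin at the clip was hidden from both cameras, so that match rests on calculated angles, not a direct view.

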